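# Counter-hold the hidden bolt of a swing-arm bracket

## Task

Draw the yellow-knobbed pin up out of its hole and park it upright in the open notch in the right edge of the same steel top plate, collar resting on the plate; let go of it, and the unlocked wooden rail starts to sink slowly. Then reach from above into the gap behind the front plate, grip the hidden brass bolt head between the fingers and hold it firmly so that the rail stops well before it is down; finish while holding. Do not touch the rail or its red hub, nor disturb the mug, red cup and pepper tin.

Things in the scene. Friction and masses are not known exactly. Their poses are not given: they have to be found in the camera images.
- bracket: Fixed steel U-bracket. Origin on the worktop under the front face of its front plate; x away from the robot, y left, z up; yaw -0.5 to 0.2 rad. All mm: front plate x 0 to 6, up to z 130; rear plate x 60 to 66, up to z 123; gap between them 54 wide, open above and at the sides. Top plate z 121 to 130 reaches forward, x -65 to 0. All are y -55 to 55. Base 6 thick, x -25 to 100.
- bore (a point): Centre of the pin's hole at the top face of the top plate (bracket frame x -45, y 0, z 130 mm); 11 mm wide, 9 mm deep, right through. Axes as the bracket's.
- notch (a point): Parking place of the pin's axis at the top plate's upper face (bracket frame x -45, y -40, z 130 mm). The notch is a slot 13 mm wide in x, open at the plate's right edge (y -55), closed at y -30, right through the plate: the pin may be slid in from the right or lowered in from above. Axes as the bracket's.
- pin: Loose pin, 40 g, 60 mm long; origin at its lower tip, z up. Steel shank 10 mm thick, 22 mm long; collar 22 mm wide at 22 to 26 mm above the origin; yellow round knob 16 mm thick at 26 to 60 mm, the place to grip. At the start and when parked the collar rests on the top plate, tip 22 mm below the plate's top face. The rail presses it sideways with a few N: it drags a little when drawn.
- bolt_head: Brass hexagon head, 24 mm across flats, 28 across corners, 22 mm long in x; origin at its centre, x along the bolt axis (bracket frame x 33, y 0, z 100 mm: mid gap, 30 mm below the front plate's top). Turns with the bolt; at bolt angle 0 two flats stand upright, facing +y and -y. Free space beside it; a 20 mm round collar joins it to the front plate.
- swing_arm: Red hub (24 x 34 x 34 mm) with a wooden rail 12 mm thick reaching 161 mm to the bracket's +y side, in front of the front plate and lower than the top plate; fixed on the bolt. Origin on the bolt axis at bracket frame x -45, y 0, z 100 mm. A slot in the hub takes the pin's lower end. Robot must not touch it.
- bolt (a joint): Turn of bolt, head and rail, rad; 0 = rail level, positive = rail sinking (about the bracket's -x), stop at 0.55. Held within about 0.1 of 0 by the pin; pin out, the rail sinks by its weight against a stiff damper, about 0.01 to 0.015 rad/s. A grip of 15 N or more on the head stops it however the flats stand.
- mug_cherry: Bystander: white mug with a cherry picture, 92 mm tall, 82 mm wide; origin under its middle. Leave it alone.
- pepper_tin: Bystander: small grey round tin with a dark label, 41 mm wide, 51 mm tall. Leave it alone.
- cup_red: Bystander: small red cup with handle, 58 mm tall, 59 mm wide. Leave it alone.
Things that resemble listed ones, but are neither listed nor needed, are in the scene too. What is shaped like the pin but purple or white is not meant.

How it is judged:
By the outcome, as a careful person would: the job done as asked, in the order asked, and still so for the second after the job is handed in, while the arm keeps its last pose, push and grip.
It also fails if it takes over 38 s, if anything falls off the work surface, if the arm or the gripper's body presses on something with over 40 N, if the wrist force passes 120 N, or if a joint passes its speed limit or range.

## Robot

A 6-joint arm with a two-finger parallel gripper is mounted at the origin on a cart in front of the work surface, level with it; the furniture and walls round the work are solid. World frame = base frame: x ahead of the robot, y to its left, z up, the work surface at z = 0. Lengths are in m, angles in degrees, forces in N, time in s.
With the tool pointing down it reaches from about 0.3 to 0.75 m from the base axis. Payload 8.5 kg.
Tool frame: the origin (TCP) lies between the finger pads, 19 mm behind the fingertips; this is the grasp point; z points along the fingers, y is the line along which they close (so a half turn about z gives the same grasp; the last joint's range is limited). The gripper opens to 85 mm and grips with 20 to 120 N. Pads are 22 mm wide; open, the fingers measure 114 mm over their backs; the gripper's body (76 mm by 85 mm) begins 54 mm behind the grasp point. The pads swing forward as they close: fully open they stand 13 mm farther back than shut.
Start: joints at [61.404, 21.807, 74.336, -0, 83.858, -12.336], TCP at [0.154, 0.528, 0.25] pointing down, gripper open.
Joint ranges: [-178.18, 178.18], [-50.72, 133.34], [12.68, 142.11], [-81.47, 261.47], [9.98, 163.14], [-165.26, 165.26]. Speed limits (degrees/s): [136.94, 136.94, 180, 180, 180, 180].

## Interface

Orientations are given as a 3x3 rotation matrix whose columns are the frame's x, y, z axes.
In Python, from rig import env gives the robot as it stands.
- The arm moves only by the tool arm_command, never from a script. Its argument "deltas" is a list of rows, each an object of numbers: "rx", "ry", "rz": the turn, a rotation vector about the tool's x, y, z in rad; "dx", "dy", "dz": the shift along the tool's x, y, z in m; "fingers": the finger opening in m, from 0 to 0.0854. In form: [{"rx": .., "ry": .., "rz": .., "dx": .., "dy": .., "dz": .., "fingers": ..}, ...]. A call has 1 to 12 rows; each row shifts and turns the commanded pose from where the row before left it, along the tool's axes as they then stand; what a row does not reach is not made up. A row lasts 1/10 s, in which the tool goes at most 50 mm and 8.59 degrees, less where a joint would pass 70% of its speed; a pose out of reach is approached as far as the arm can. A call is refused whole if a number of a shift passes 0.05 or a number of a turn 0.15, either way. A call with a gripper value outside its range is refused whole. The fingers move at their own pace and stop on an object; "squeeze" is the grip in N (left out, the last holds). Time passes only in rows, so rows that do not move let the fingers close. It gives the time, the measured TCP pose, the force, the opening and the grip force at its end, in the units of the state.
- env.observe(): the state, without advancing time (a new reading comes with each control period).
- env.get_image(name): name is "scene" or "top"; returns a dict with "color" (384x512x3 uint8, blue, green, red), "camera_matrix" (3x3 intrinsics, pixels), "eye" and "orientation" of the camera in the world. Camera axes: x right, y up, looking along -z (the intrinsics and any distortion apply to the point x, -y, -z); pixel columns grow to the right and rows downward; lengths in m; the calibration is good to about 2 mm. A picture is of the moment at which its call begins. There is no depth.
- env.close_job(): hands the job in; it is judged then, once.
Trained networks look in a picture, given as the dict that the camera call returned (one of the last four; its "shot" number tells which), for a name from the list of things; names that differ only in an ending like _2 or _b are one class to them, and where a whole thing is asked for, a point or a joint stands for the part that bears it (a point fixed in the world has none). Each returns a list of dicts, best first, with "p" (0 to 1); they miss things now and then, are a little off and sometimes report something else, mostly with a low value. They report only what shows in the picture. A call takes as long as a camera call. They do not tell look-alikes from the thing itself.
- env.look_for(query, picture): "box" ([left, top, right, bottom] in pixels, round what is visible of it).
- env.tip_of(query, picture): "location" ([column, row] in pixels: a listed point, or the origin of a listed thing).
The state is a dict: "time_s": time; "q": joint angles; "qvel": joint speeds; "joint_efforts": joint torques, N m; "position": TCP position; "tool_rot": TCP orientation; "ft_force": force on the tool from outside, world axes, zero at the start; "wrist_torque": the same for the moment, N m; "grip_width": finger opening in m; "gripper_force": force on a finger pad.
Only numpy, scipy, OpenCV 4.12 (cv2) and the standard library are available. Lean on these libraries where they do the work, as an engineer would, in place of code of your own. Each camera call takes 0.05 s, during which the arm holds its last target. There are 200 camera calls.

## Working session

There is one attempt and no reset: what is moved stays moved. The work goes in short steps, Python scripts to look and compute and a tool call to move; the robot and the scene stay as the last step left them, time stands still between calls to the robot, and variables do not carry over. Pictures are saved under pics/ and viewed, at most 10 in all, crops included, and the job is handed in when it is done.

Besides the shell and the picture viewer there is one more tool, called as name(argument=value, ...) on one line, values as JSON. arm_command: Moves the arm, as the interface text tells. Its arguments: {"type":"object","properties":{"deltas":{"type":"array"},"squeeze":{"type":"number"}},"required":["deltas"]}

```bash
mkdir -p pics; ls; cat > h.py <<'E'
import sys; sys.path.insert(0,'.')
import numpy as np, cv2
from rig import env
def P(im):
    R=np.array(im["orientation"]);e=np.array(im["eye"]);K=np.array(im["camera_matrix"]);return R,e,K
def proj(im,X):
    R,e,K=P(im); c=(np.atleast_2d(X)-e)@R; c=c*[1,-1,-1]; u=c@K.T; return u[:,:2]/u[:,2:]
def ray(im,uv):
    R,e,K=P(im); d=np.linalg.solve(K,[uv[0],uv[1],1])*[1,-1,-1]; return e,R@d
E
python3 - <<'E'
from h import *
for n in("scene","top"):
    im=env.get_image(n); cv2.imwrite(f"pics/{n}0.png",im["color"]); print(n,[k for k in im],np.round(im["eye"],3),np.round(im["camera_matrix"],1).tolist(),np.round(im["orientation"],3).tolist())
    for q in("bracket","bore","notch","pin","bolt_head","swing_arm"):
        print(q,[(np.round(d["location"],1).tolist(),round(d["p"],2)) for d in env.tip_of(q,im)[:4]])
print(env.observe())
a,b=[cv2.imread(f"pics/{n}0.png") for n in("scene","top")]
E
```

```text
pics
scene ['color', 'camera_matrix', 'eye', 'orientation', 'shot'] [-0.064 -0.557  0.605] [[469.4, 0.0, 251.4], [0.0, 469.4, 189.9], [0.0, 0.0, 1.0]] [[0.569, 0.52, -0.637], [-0.822, 0.341, -0.456], [-0.02, 0.783, 0.622]]
bracket [([288.7, 256.3], 0.64)]
bore [([268.8, 210.3], 0.78)]
notch [([286.0, 225.1], 0.7)]
pin [([204.1, 289.3], 0.65), ([270.7, 219.3], 0.59), ([180.2, 262.8], 0.58)]
bolt_head [([303.5, 202.1], 0.47)]
swing_arm [([268.7, 223.9], 0.83)]
top ['color', 'camera_matrix', 'eye', 'orientation', 'shot'] [ 0.315 -0.151  1.188] [[475.1, 0.0, 243.9], [0.0, 475.1, 184.1], [0.0, 0.0, 1.0]] [[-0.005, 0.989, -0.151], [-1.0, -0.003, 0.014], [0.013, 0.151, 0.988]]
bracket [([285.7, 208.0], 0.87)]
bore [([287.3, 220.4], 0.71)]
notch [([299.9, 221.3], 0.6)]
pin [([230.4, 253.5], 0.56), ([284.0, 217.4], 0.46), ([253.1, 262.7], 0.46)]
bolt_head [([288.9, 183.6], 0.41), ([294.0, 142.8], 0.24)]
swing_arm []
{'time_s': 0.7, 'q': array([ 6.14030972e+01,  2.18049550e+01,  7.43342298e+01, -8.67357483e-05,
        8.38587384e+01, -1.23352420e+01]), 'qvel': array([ 0.09977986,  0.03635803,  0.04246067, -0.06240658, -0.03786516,
       -0.01569168]), 'joint_efforts': array([ 2.00912691e-04, -4.48257136e+01, -2.31435853e+01, -1.56081842e-04,
        5.00883543e-04, -3.70995122e-05]), 'position': array([0.15400339, 0.52798274, 0.2500472 ]), 'tool_rot': array([[-9.59992929e-01,  2.80024242e-01,  1.86707351e-05],
       [ 2.80024243e-01,  9.59992928e-01,  3.11043731e-05],
       [-9.21379520e-06,  3.50882367e-05, -9.99999999e-01]]), 'ft_force': array([ 0.44339998, -0.487545  ,  0.00257345]), 'wrist_torque': array([-0.03181507, -0.04823847,  0.01004421]), 'gripper_force': 0.0, 'grip_width': 0.08528830122634877}
```

View both.

```bash
python3 - <<'E'
import cv2,numpy as np
a,b=[cv2.imread(f"pics/{n}0.png") for n in("scene","top")]
f=lambda i,x,y,w,h:cv2.resize(i[y:y+h,x:x+w],(800,600),interpolation=cv2.INTER_CUBIC)
cv2.imwrite("pics/s1.png",f(a,160,120,200,150));cv2.imwrite("pics/t1.png",f(b,215,150,133,100))
E
```

```text
(no output)
```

View pics/scene0.png

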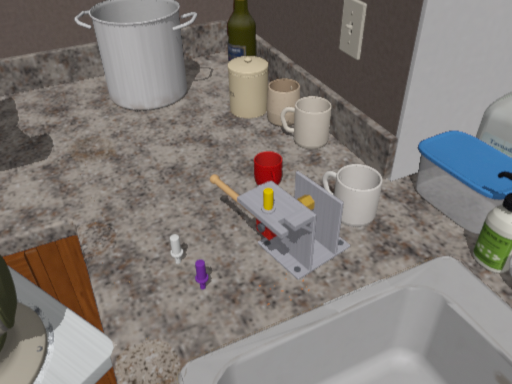

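View pics/s1.png

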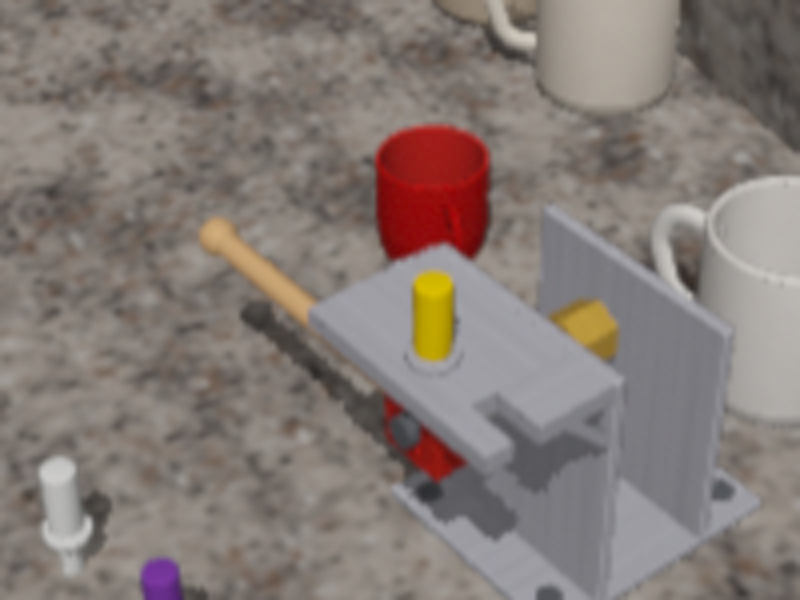

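View pics/t1.png

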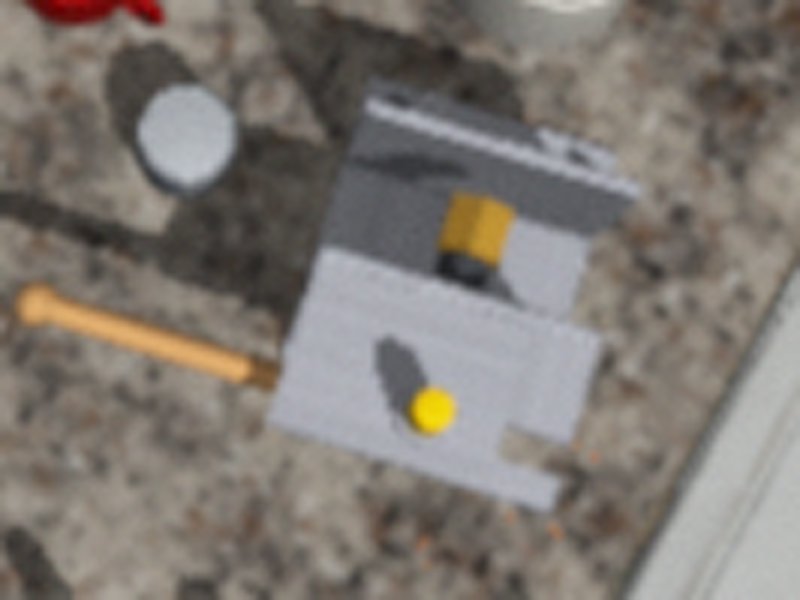

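View pics/top0.png

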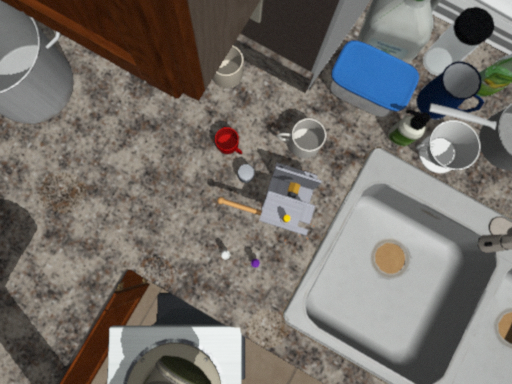

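The yellow-knobbed pin stands in the top plate at scene (268,199) and top (287,218). The look-alikes are purple at scene (201,272) / top (256,264) and white at scene (176,245) / top (226,255). Both enlarged crops confirm the yellow one is meant: it sits in the bracket, with the notch to its right. The brass head shows at top (294,188), the pepper tin at top (246,173), the red cup at (227,140) and the mug at (309,136). Next I fit the bracket pose from the corners.

```bash
python3 - <<'E'
from h import *
from scipy.optimize import least_squares
S=env.get_image("scene");T=env.get_image("top")
c=lambda u,o,s:[(u[0]+.5)/s-.5+o[0],(u[1]+.5)/s-.5+o[1]]
m=[(T,(-65,55,130),(270,422)),(T,(-65,-55,130),(550,510)),(T,(6,55,130),(322,248)),(T,(6,-55,130),(602,338)),(T,(66,55,123),(370,95)),(T,(66,-55,123),(640,185)),(T,(-38.5,-30,130),(510,428)),(T,(-51.5,-30,130),(498,460)),
(S,(-65,55,130),(312,318)),(S,(6,55,130),(443,243)),(S,(6,-55,130),(622,382)),(S,(-65,-55,130),(488,461)),(S,(66,-55,123),(730,333)),(T,(-45,0,168),(434,410)),(S,(-45,0,168),(434,284))]
px=[c(p[2],(215,150),6.) if p[0] is T else c(p[2],(160,120),4.) for p in m]
def W(v,p):
    a=v[2];return np.array([v[0]+(np.cos(a)*p[0]-np.sin(a)*p[1])/1e3,v[1]+(np.sin(a)*p[0]+np.cos(a)*p[1])/1e3,p[2]/1e3])
f=lambda v:np.concatenate([proj(p[0],W(v,p[1]))[0]-q for p,q in zip(m,px)])
r=least_squares(f,[.5,-.2,-.2],loss="soft_l1");print(r.x);print(np.round(r.fun.reshape(-1,2),1).tolist())
for n,sel in(("T",T),("S",S)):
    g=lambda v:np.concatenate([proj(p[0],W(v,p[1]))[0]-q for p,q in zip(m,px) if p[0] is sel]);print(n,least_squares(g,r.x).x)
for n,p in dict(bore=(-45,0,130),notch=(-45,-40,130),bolt=(33,0,100)).items(): print(n,W(r.x,p).round(4))
E
```

```text
[ 0.43920182 -0.2713556  -0.30749763]
[[-0.4, 0.9], [0.2, 1.1], [0.2, -0.2], [0.4, -0.6], [-0.4, 0.9], [0.8, 0.2], [-0.5, 0.0], [-0.2, 0.2], [-1.2, -1.7], [0.4, -0.0], [1.7, -0.8], [-0.4, -0.1], [1.7, -1.0], [0.2, 0.4], [-0.1, -0.1]]
T [ 0.43995984 -0.27134981 -0.3095762 ]
S [ 0.43783945 -0.27147543 -0.30286835]
bore [ 0.3963 -0.2577  0.13  ]
notch [ 0.3842 -0.2959  0.13  ]
bolt [ 0.4707 -0.2813  0.1   ]
```

arm_command(deltas=[{"dx": -0.01,"dy": -0.01,"fingers": 0.06},{"dx": -0.025,"dy": -0.025},{"dx": -0.025,"dy": -0.025},{"dx": -0.025,"dy": -0.025},{"dx": -0.025,"dy": -0.025},{"dx": -0.025,"dy": -0.025},{"dx": -0.025,"dy": -0.025},{"dx": -0.025,"dy": -0.025},{"dx": -0.025,"dy": -0.025},{"dx": -0.025,"dy": -0.025},{"dx": -0.025,"dy": -0.025},{"dx": -0.025,"dy": -0.025}], squeeze=40)

```text
invalid input
```

arm_command(deltas=[{"rx": 0,"ry": 0,"rz": 0,"dx": -0.01,"dy": -0.01,"dz": 0,"fingers": 0.06},{"rx": 0,"ry": 0,"rz": 0,"dx": -0.025,"dy": -0.025,"dz": 0,"fingers": 0.06},{"rx": 0,"ry": 0,"rz": 0,"dx": -0.025,"dy": -0.025,"dz": 0,"fingers": 0.06},{"rx": 0,"ry": 0,"rz": 0,"dx": -0.025,"dy": -0.025,"dz": 0,"fingers": 0.06},{"rx": 0,"ry": 0,"rz": 0,"dx": -0.025,"dy": -0.025,"dz": 0,"fingers": 0.06},{"rx": 0,"ry": 0,"rz": 0,"dx": -0.025,"dy": -0.025,"dz": 0,"fingers": 0.06},{"rx": 0,"ry": 0,"rz": 0,"dx": -0.025,"dy": -0.025,"dz": 0,"fingers": 0.06},{"rx": 0,"ry": 0,"rz": 0,"dx": -0.025,"dy": -0.025,"dz": 0,"fingers": 0.06},{"rx": 0,"ry": 0,"rz": 0,"dx": -0.025,"dy": -0.025,"dz": 0,"fingers": 0.06},{"rx": 0,"ry": 0,"rz": 0,"dx": -0.025,"dy": -0.025,"dz": 0,"fingers": 0.06},{"rx": 0,"ry": 0,"rz": 0,"dx": -0.025,"dy": -0.025,"dz": 0,"fingers": 0.06},{"rx": 0,"ry": 0,"rz": 0,"dx": -0.025,"dy": -0.025,"dz": 0,"fingers": 0.06}], squeeze=40)

```text
time_s: 2.0
position: [0.3478, 0.1726, 0.2502]
tool_rot: [[-0.96, 0.28, 0.001], [0.28, 0.96, -0.0], [-0.001, 0.0, -1.0]]
ft_force: [0.7, 0.2, 0.4]
grip_width: 0.0599
gripper_force: 0.0
```

arm_command(deltas=[{"rx": 0,"ry": 0,"rz": 0,"dx": -0.0152,"dy": -0.0365,"dz": 0,"fingers": 0.06},{"rx": 0,"ry": 0,"rz": 0,"dx": -0.0152,"dy": -0.0365,"dz": 0,"fingers": 0.06},{"rx": 0,"ry": 0,"rz": 0,"dx": -0.0152,"dy": -0.0365,"dz": 0,"fingers": 0.06},{"rx": 0,"ry": 0,"rz": 0,"dx": -0.0152,"dy": -0.0365,"dz": 0,"fingers": 0.06},{"rx": 0,"ry": 0,"rz": 0,"dx": -0.0152,"dy": -0.0365,"dz": 0,"fingers": 0.06},{"rx": 0,"ry": 0,"rz": 0,"dx": -0.0152,"dy": -0.0365,"dz": 0,"fingers": 0.06},{"rx": 0,"ry": 0,"rz": 0,"dx": -0.0152,"dy": -0.0365,"dz": 0,"fingers": 0.06},{"rx": 0,"ry": 0,"rz": 0,"dx": -0.0152,"dy": -0.0365,"dz": 0,"fingers": 0.06},{"rx": 0,"ry": 0,"rz": 0,"dx": -0.0152,"dy": -0.0365,"dz": 0,"fingers": 0.06},{"rx": 0,"ry": 0,"rz": 0,"dx": -0.0152,"dy": -0.0365,"dz": 0,"fingers": 0.06},{"rx": 0,"ry": 0,"rz": 0,"dx": -0.0152,"dy": -0.0365,"dz": 0,"fingers": 0.06},{"rx": 0,"ry": 0,"rz": 0.024,"dx": 0,"dy": 0,"dz": 0,"fingers": 0.06}])

```text
time_s: 3.2
position: [0.3953, -0.2617, 0.2496]
tool_rot: [[-0.952, 0.307, -0.0], [0.307, 0.952, -0.001], [-0.0, -0.001, -1.0]]
ft_force: [1.5, -0.3, 0.2]
grip_width: 0.0603
gripper_force: 0.0
```

arm_command(deltas=[{"rx": 0,"ry": 0,"rz": 0,"dx": 0,"dy": 0,"dz": 0,"fingers": 0.05},{"rx": 0,"ry": 0,"rz": 0,"dx": 0,"dy": 0,"dz": 0.02,"fingers": 0.05},{"rx": 0,"ry": 0,"rz": 0,"dx": 0,"dy": 0,"dz": 0.02,"fingers": 0.05},{"rx": 0,"ry": 0,"rz": 0,"dx": 0,"dy": 0,"dz": 0.015,"fingers": 0.05},{"rx": 0,"ry": 0,"rz": 0,"dx": 0,"dy": 0,"dz": 0,"fingers": 0.05},{"rx": 0,"ry": 0,"rz": 0,"dx": 0,"dy": 0,"dz": 0,"fingers": 0.05}])

```text
time_s: 3.8
position: [0.3958, -0.2571, 0.1957]
tool_rot: [[-0.953, 0.302, 0.0], [0.302, 0.953, -0.0], [-0.0, -0.0, -1.0]]
ft_force: [1.4, -0.3, 0.2]
grip_width: 0.0499
gripper_force: 0.0
```

arm_command(deltas=[{"rx": 0,"ry": 0,"rz": 0,"dx": 0,"dy": 0,"dz": 0.015,"fingers": 0.05},{"rx": 0,"ry": 0,"rz": 0,"dx": 0,"dy": 0,"dz": 0.015,"fingers": 0.05},{"rx": 0,"ry": 0,"rz": 0,"dx": 0,"dy": 0,"dz": 0.009,"fingers": 0.05},{"rx": 0,"ry": 0,"rz": 0,"dx": 0,"dy": 0,"dz": 0,"fingers": 0.04},{"rx": 0,"ry": 0,"rz": 0,"dx": 0,"dy": 0,"dz": 0,"fingers": 0.03},{"rx": 0,"ry": 0,"rz": 0,"dx": 0,"dy": 0,"dz": 0,"fingers": 0.0},{"rx": 0,"ry": 0,"rz": 0,"dx": 0,"dy": 0,"dz": 0,"fingers": 0.0},{"rx": 0,"ry": 0,"rz": 0,"dx": 0,"dy": 0,"dz": 0,"fingers": 0.0},{"rx": 0,"ry": 0,"rz": 0,"dx": 0,"dy": 0,"dz": 0,"fingers": 0.0}], squeeze=40)

```text
time_s: 4.7
position: [0.3962, -0.2577, 0.1568]
tool_rot: [[-0.953, 0.303, 0.001], [0.303, 0.953, -0.001], [-0.001, -0.0, -1.0]]
ft_force: [1.0, 2.5, 7.3]
grip_width: 0.015
gripper_force: 39.2
```

arm_command(deltas=[{"rx": 0,"ry": 0,"rz": 0,"dx": 0,"dy": 0,"dz": -0.004,"fingers": 0.0},{"rx": 0,"ry": 0,"rz": 0,"dx": 0,"dy": 0,"dz": -0.006,"fingers": 0.0},{"rx": 0,"ry": 0,"rz": 0,"dx": 0,"dy": 0,"dz": -0.006,"fingers": 0.0},{"rx": 0,"ry": 0,"rz": 0,"dx": 0,"dy": 0,"dz": -0.006,"fingers": 0.0},{"rx": 0,"ry": 0,"rz": 0,"dx": 0,"dy": 0,"dz": -0.006,"fingers": 0.0},{"rx": 0,"ry": 0,"rz": 0,"dx": 0,"dy": 0,"dz": -0.006,"fingers": 0.0},{"rx": 0,"ry": 0,"rz": 0,"dx": 0,"dy": 0,"dz": 0,"fingers": 0.0}])

```text
time_s: 5.4
position: [0.3961, -0.258, 0.1909]
tool_rot: [[-0.953, 0.303, 0.001], [0.303, 0.953, -0.001], [-0.001, -0.001, -1.0]]
ft_force: [0.6, -0.2, -1.0]
grip_width: 0.0144
gripper_force: 39.0
```

```bash
python3 - <<'E'
from h import *
im=env.get_image("scene");cv2.imwrite("pics/s2.png",cv2.resize(im["color"][110:260,160:360],(800,600),interpolation=cv2.INTER_CUBIC))
E
```

```text
(no output)
```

View pics/s2.png

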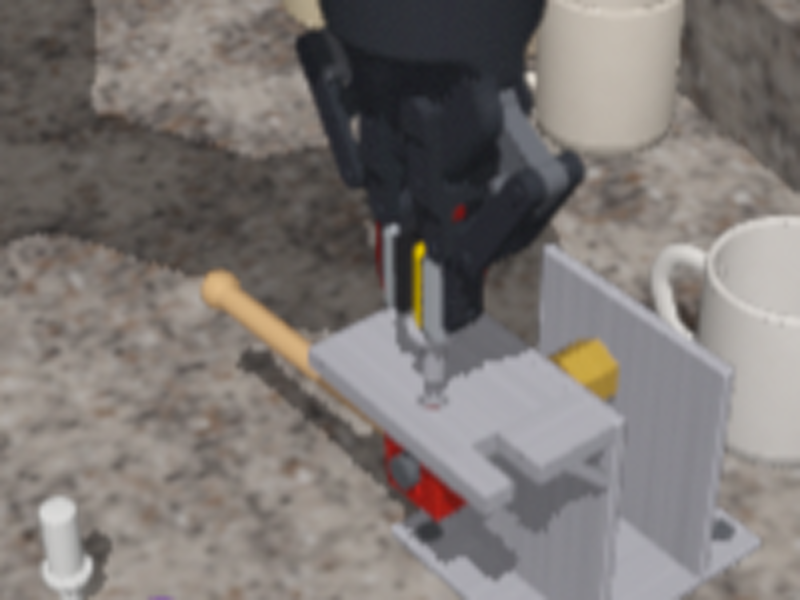

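The pin hangs upright in the fingers, its tip (crop 432,400; scene (268,210)) clear above the bore. It now goes 40 mm toward the notch along tool −y.

arm_command(deltas=[{"rx": 0,"ry": 0,"rz": 0,"dx": 0,"dy": -0.007,"dz": 0,"fingers": 0.0},{"rx": 0,"ry": 0,"rz": 0,"dx": 0,"dy": -0.013,"dz": 0,"fingers": 0.0},{"rx": 0,"ry": 0,"rz": 0,"dx": 0,"dy": -0.013,"dz": 0,"fingers": 0.0},{"rx": 0,"ry": 0,"rz": 0,"dx": 0,"dy": -0.007,"dz": 0,"fingers": 0.0},{"rx": 0,"ry": 0,"rz": 0,"dx": 0,"dy": 0,"dz": 0,"fingers": 0.0},{"rx": 0,"ry": 0,"rz": 0,"dx": 0,"dy": 0,"dz": 0,"fingers": 0.0},{"rx": 0,"ry": 0,"rz": 0,"dx": 0,"dy": 0,"dz": 0.006,"fingers": 0.0},{"rx": 0,"ry": 0,"rz": 0,"dx": 0,"dy": 0,"dz": 0.006,"fingers": 0.0},{"rx": 0,"ry": 0,"rz": 0,"dx": 0,"dy": 0,"dz": 0.003,"fingers": 0.0},{"rx": 0,"ry": 0,"rz": 0,"dx": 0,"dy": 0,"dz": 0.003,"fingers": 0.0},{"rx": 0,"ry": 0,"rz": 0,"dx": 0,"dy": 0,"dz": 0,"fingers": 0.0}])

```text
time_s: 6.55
position: [0.3837, -0.2956, 0.1716]
tool_rot: [[-0.953, 0.303, -0.001], [0.303, 0.953, 0.001], [0.001, 0.0, -1.0]]
ft_force: [-0.2, 0.5, 0.2]
grip_width: 0.0146
gripper_force: 39.0
```

arm_command(deltas=[{"rx": 0,"ry": 0,"rz": 0,"dx": 0,"dy": 0,"dz": 0.006,"fingers": 0.0},{"rx": 0,"ry": 0,"rz": 0,"dx": 0,"dy": 0,"dz": 0.005,"fingers": 0.0},{"rx": 0,"ry": 0,"rz": 0,"dx": 0,"dy": 0,"dz": 0.003,"fingers": 0.0},{"rx": 0,"ry": 0,"rz": 0,"dx": 0,"dy": 0,"dz": 0.001,"fingers": 0.0},{"rx": 0,"ry": 0,"rz": 0,"dx": 0,"dy": 0,"dz": 0.001,"fingers": 0.0},{"rx": 0,"ry": 0,"rz": 0,"dx": 0,"dy": 0,"dz": 0,"fingers": 0.0}])

```text
time_s: 7.15
position: [0.3837, -0.2957, 0.1568]
tool_rot: [[-0.953, 0.303, 0.0], [0.303, 0.953, -0.0], [-0.0, -0.0, -1.0]]
ft_force: [-3.1, 3.5, 8.0]
grip_width: 0.0146
gripper_force: 40.0
```

arm_command(deltas=[{"rx": 0,"ry": 0,"rz": 0,"dx": 0,"dy": 0,"dz": 0,"fingers": 0.022},{"rx": 0,"ry": 0,"rz": 0,"dx": 0,"dy": 0,"dz": 0,"fingers": 0.035},{"rx": 0,"ry": 0,"rz": 0,"dx": 0,"dy": 0,"dz": 0,"fingers": 0.05},{"rx": 0,"ry": 0,"rz": 0,"dx": 0,"dy": 0,"dz": 0,"fingers": 0.06},{"rx": 0,"ry": 0,"rz": 0,"dx": 0,"dy": 0,"dz": -0.01,"fingers": 0.06},{"rx": 0,"ry": 0,"rz": 0,"dx": 0,"dy": 0,"dz": -0.02,"fingers": 0.06},{"rx": 0,"ry": 0,"rz": 0,"dx": 0,"dy": 0,"dz": -0.02,"fingers": 0.06},{"rx": 0,"ry": 0,"rz": 0,"dx": 0,"dy": 0,"dz": -0.02,"fingers": 0.06},{"rx": 0,"ry": 0,"rz": 0,"dx": 0,"dy": 0,"dz": 0,"fingers": 0.06}])

```text
time_s: 8.05
position: [0.3844, -0.2966, 0.2289]
tool_rot: [[-0.953, 0.303, 0.003], [0.303, 0.953, -0.004], [-0.005, -0.003, -1.0]]
ft_force: [-0.1, -0.2, -1.1]
grip_width: 0.0603
gripper_force: 0.0
```

```bash
python3 - <<'E'
from h import *
im=env.get_image("scene");cv2.imwrite("pics/s3.png",cv2.resize(im["color"][110:260,160:360],(800,600),interpolation=cv2.INTER_CUBIC))
E
```

```text
(no output)
```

View pics/s3.png

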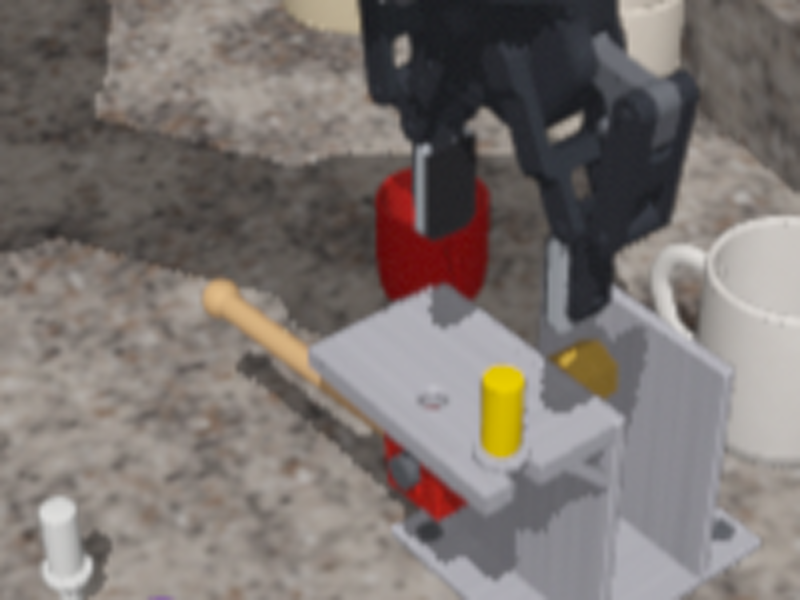

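The pin is parked upright in the notch with its collar on the plate (crop 503,410; scene (286,212)), and the bore is empty (crop 432,398). Now to the bolt head.

arm_command(deltas=[{"rx": 0,"ry": 0,"rz": 0,"dx": -0.0195,"dy": 0.01,"dz": 0,"fingers": 0.06},{"rx": 0,"ry": 0,"rz": 0,"dx": -0.0195,"dy": 0.01,"dz": 0,"fingers": 0.06},{"rx": 0,"ry": 0,"rz": 0,"dx": -0.0195,"dy": 0.01,"dz": 0,"fingers": 0.06},{"rx": 0,"ry": 0,"rz": 0,"dx": -0.0195,"dy": 0.01,"dz": 0,"fingers": 0.06},{"rx": 0,"ry": 0,"rz": 0,"dx": 0,"dy": 0,"dz": 0,"fingers": 0.06},{"rx": 0,"ry": 0,"rz": 0,"dx": 0,"dy": 0,"dz": 0.02,"fingers": 0.06},{"rx": 0,"ry": 0,"rz": 0,"dx": 0,"dy": 0,"dz": 0.02,"fingers": 0.06},{"rx": 0,"ry": 0,"rz": 0,"dx": 0,"dy": 0,"dz": 0.015,"fingers": 0.06},{"rx": 0,"ry": 0,"rz": 0,"dx": 0,"dy": 0,"dz": 0,"fingers": 0.06},{"rx": 0,"ry": 0,"rz": 0,"dx": 0,"dy": 0,"dz": 0,"fingers": 0.06}])

```text
time_s: 9.1
position: [0.4698, -0.2814, 0.1711]
tool_rot: [[-0.953, 0.303, -0.001], [0.303, 0.953, 0.0], [0.001, 0.0, -1.0]]
ft_force: [-1.1, -0.3, -0.4]
grip_width: 0.0603
gripper_force: 0.0
```

```bash
python3 - <<'E'
from h import *
im=env.get_image("scene");cv2.imwrite("pics/s4.png",cv2.resize(im["color"][110:260,160:360],(800,600),interpolation=cv2.INTER_CUBIC))
E
```

```text
(no output)
```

View pics/s4.png

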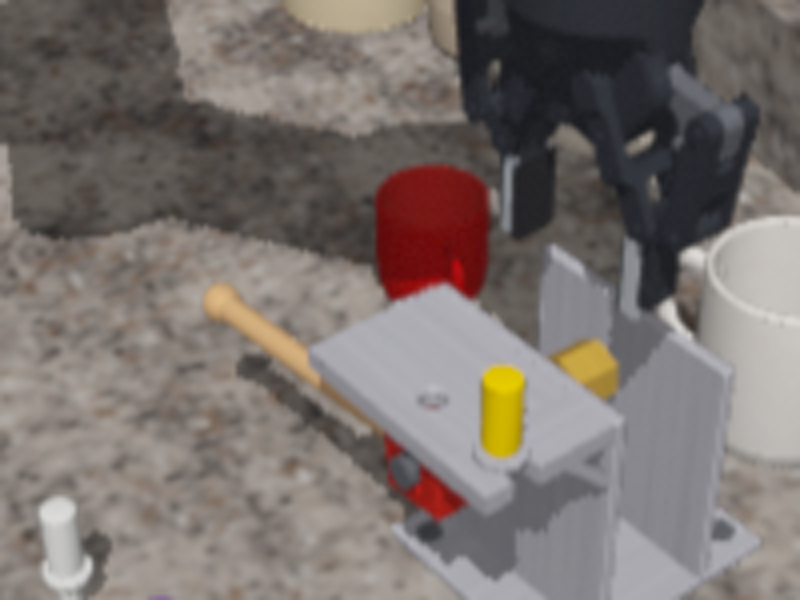

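The fingers (crop 515,195 and 640,275) straddle the brass head (588,370) above the gap. The rail tip is sinking slowly (220,298). Descending.

arm_command(deltas=[{"rx": 0,"ry": 0,"rz": 0,"dx": 0,"dy": 0,"dz": 0.01,"fingers": 0.06},{"rx": 0,"ry": 0,"rz": 0,"dx": 0,"dy": 0,"dz": 0.012,"fingers": 0.06},{"rx": 0,"ry": 0,"rz": 0,"dx": 0,"dy": 0,"dz": 0.012,"fingers": 0.06},{"rx": 0,"ry": 0,"rz": 0,"dx": 0,"dy": 0,"dz": 0.012,"fingers": 0.06},{"rx": 0,"ry": 0,"rz": 0,"dx": 0,"dy": 0,"dz": 0.012,"fingers": 0.06},{"rx": 0,"ry": 0,"rz": 0,"dx": 0,"dy": 0,"dz": 0.012,"fingers": 0.06},{"rx": 0,"ry": 0,"rz": 0,"dx": 0,"dy": 0,"dz": 0.002,"fingers": 0.06},{"rx": 0,"ry": 0,"rz": 0,"dx": 0,"dy": 0,"dz": 0,"fingers": 0.06}])

```text
time_s: 9.95
position: [0.4702, -0.2813, 0.0986]
tool_rot: [[-0.953, 0.303, -0.001], [0.303, 0.953, 0.0], [0.001, 0.0, -1.0]]
ft_force: [-0.3, -0.4, 0.6]
grip_width: 0.06
gripper_force: 0.0
```

arm_command(deltas=[{"rx": 0,"ry": 0,"rz": 0,"dx": 0,"dy": 0,"dz": 0,"fingers": 0.045},{"rx": 0,"ry": 0,"rz": 0,"dx": 0,"dy": 0,"dz": 0,"fingers": 0.035},{"rx": 0,"ry": 0,"rz": 0,"dx": 0,"dy": 0,"dz": 0,"fingers": 0.028},{"rx": 0,"ry": 0,"rz": 0,"dx": 0,"dy": 0,"dz": 0,"fingers": 0.0},{"rx": 0,"ry": 0,"rz": 0,"dx": 0,"dy": 0,"dz": 0,"fingers": 0.0},{"rx": 0,"ry": 0,"rz": 0,"dx": 0,"dy": 0,"dz": 0,"fingers": 0.0},{"rx": 0,"ry": 0,"rz": 0,"dx": 0,"dy": 0,"dz": 0,"fingers": 0.0},{"rx": 0,"ry": 0,"rz": 0,"dx": 0,"dy": 0,"dz": 0,"fingers": 0.0}], squeeze=50)

```text
time_s: 10.75
position: [0.4705, -0.2809, 0.0996]
tool_rot: [[-0.953, 0.303, 0.001], [0.303, 0.953, 0.0], [-0.001, 0.0, -1.0]]
ft_force: [0.5, 4.2, 5.9]
grip_width: 0.0234
gripper_force: 48.6
```

```bash
python3 - <<'E'
from h import *
im=env.get_image("scene");cv2.imwrite("pics/s5.png",im["color"])
E
```

arm_command(deltas=[{"rx": 0,"ry": 0,"rz": 0,"dx": 0,"dy": 0,"dz": 0,"fingers": 0.0},{"rx": 0,"ry": 0,"rz": 0,"dx": 0,"dy": 0,"dz": 0,"fingers": 0.0},{"rx": 0,"ry": 0,"rz": 0,"dx": 0,"dy": 0,"dz": 0,"fingers": 0.0},{"rx": 0,"ry": 0,"rz": 0,"dx": 0,"dy": 0,"dz": 0,"fingers": 0.0},{"rx": 0,"ry": 0,"rz": 0,"dx": 0,"dy": 0,"dz": 0,"fingers": 0.0},{"rx": 0,"ry": 0,"rz": 0,"dx": 0,"dy": 0,"dz": 0,"fingers": 0.0},{"rx": 0,"ry": 0,"rz": 0,"dx": 0,"dy": 0,"dz": 0,"fingers": 0.0},{"rx": 0,"ry": 0,"rz": 0,"dx": 0,"dy": 0,"dz": 0,"fingers": 0.0},{"rx": 0,"ry": 0,"rz": 0,"dx": 0,"dy": 0,"dz": 0,"fingers": 0.0},{"rx": 0,"ry": 0,"rz": 0,"dx": 0,"dy": 0,"dz": 0,"fingers": 0.0},{"rx": 0,"ry": 0,"rz": 0,"dx": 0,"dy": 0,"dz": 0,"fingers": 0.0},{"rx": 0,"ry": 0,"rz": 0,"dx": 0,"dy": 0,"dz": 0,"fingers": 0.0}])

```text
time_s: 12.0
position: [0.4705, -0.2809, 0.0996]
tool_rot: [[-0.953, 0.303, 0.001], [0.303, 0.953, 0.0], [-0.001, 0.0, -1.0]]
ft_force: [0.9, 4.4, 5.7]
grip_width: 0.0236
gripper_force: 48.6
```

```bash
python3 - <<'E'
from h import *
im=env.get_image("scene");cv2.imwrite("pics/s6.png",im["color"])
f=lambda i:cv2.resize(i[110:260,160:360],(800,600),interpolation=cv2.INTER_CUBIC)
cv2.imwrite("pics/s6c.png",f(im["color"]))
b=cv2.imread("pics/s5.png");a=im["color"];d=np.abs(a.astype(int)-b).max(2)[165:230,200:260];print(d.max(),(d>15).sum())
E
```

```text
9 0
```

View pics/s6c.png

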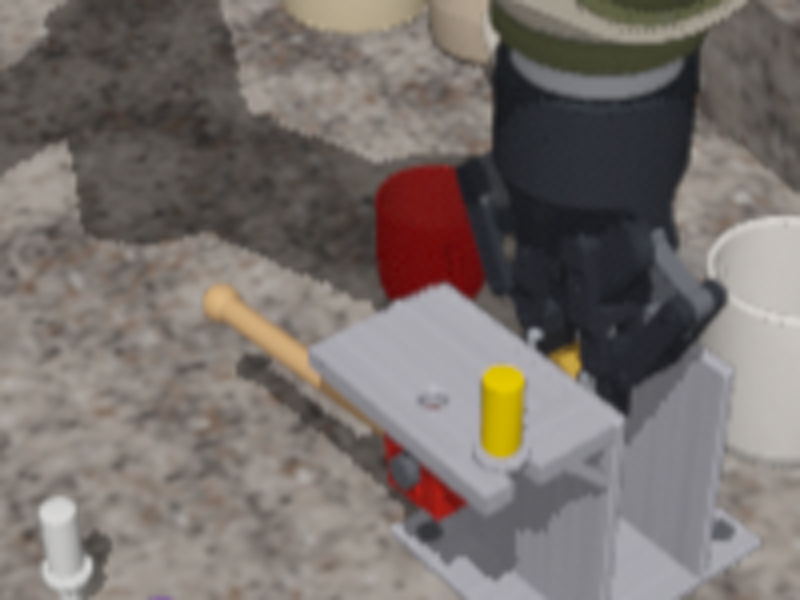

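The brass head (crop 567,360) is gripped at 49 N, 23.5 mm wide. The rail, tip at (220,298), did not move over 1.2 s. The pin is still parked and the bystanders are untouched, so I'm handing in.

```bash
python3 -c "
from h import *
print(env.close_job())"
```

```text
the job is handed in; nothing more can be done
None
```

The job is handed in at about 12 s: the yellow pin is parked upright in the notch, and the gripper holds the brass bolt head at about 49 N with the rail stopped near level and the mug, red cup and pepper tin left alone.

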